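# Press down the wall seam of a clay house

### The job

Take the square-handled ball stylus from its stand and, with the ball pressed lightly into the seam where the wall under the eave meets the ledge, run it slowly (about 2 cm a second) along the whole seam from the chimney end to the other end. Keep the ball bearing on the ledge and in the corner all the way although the ledge is warped, touch the house with nothing but the stylus, never hard, and do not disturb the knife, bowl or cup. Then put the stylus back in its stand as it was and let go.

Things in the scene. Friction and masses are not known exactly. Their poses are not given: they have to be found in the camera images.
- house: Grey hard clay house with a gable roof, fixed on a plywood bat (150 x 200 x 12 mm, centred 15 mm in front of the origin). Origin: centre under its walls, at table level; z up, y along the ridge to the chimney end, -x the front (away from the robot). Walls 70 (x) x 146 (y) mm, front wall face at x = -35. Roof 162 mm long in y, ridge at z = 143 mm.
- chimney (a point): Top centre of the one square chimney (24 x 24 mm), at house (0, 55, 164) mm. It marks the end of the house where the seam run starts.
- eave (a point): Middle of the outer front edge of the roof, at house (-67, 0, 94) mm, 32 mm out from the wall; the roof slab (8 mm) has its lower corner at (-62, 87) mm. A 12 mm thick tool reaching the seam must lean out from the wall, its upper end to the front, by at least about 30 degrees from vertical; 35 to 45 suits.
- ledge_mid (a point): Nominal middle of the clay ledge at the foot of the front wall, at house (-57, 0, 24) mm; the ledge covers x -80 to -34, y -85 to +85. The inner corner of wall and ledge is the seam. The ledge is rigid but warped: its flat top slopes along y, pivoting about z = 24 at y = -60, by up to 0.035 rad up or down; this point does not show it: feel for it.
- seam_start (a point): Chimney end of the seam: point on the front wall face at house (-35, 55, 24) mm, axes as the house's. The true ledge top is 4 mm lower to 4 mm higher here. Clay and stylus are hard: pushing half a millimetre too far costs several newtons; over 15 N, or over 60 mm/s while touching, marks the clay.
- seam_end (a point): Other end of the seam: point on the front wall face at house (-35, -55, 24) mm, 110 mm along -y from seam_start. The ledge top is within 0.2 mm of this height here.
- stylus: Ball stylus, 160 mm long, 40 g: square wooden handle 12 x 12 mm from 18 mm to 160 mm above its lower end, then a 5 mm steel shank with an 8 mm steel ball. Origin: lowest point of the ball; z along the stylus towards the handle's end, x and y square to the handle's flats. It stands ball down in its stand, 110 mm of handle clear of the stand's top, and may lean up to 4 degrees.
- stylus_tip (a point): Centre of the stylus's ball (radius 4 mm), 4 mm above the stylus's origin.
- stand: The stylus's stand: fixed wooden block 60 x 60 x 55 mm, origin at the centre of its underside, with one square upright hole 14 x 14 mm, 50 mm deep (floor 5 mm above the table), 3 mm chamfer at the mouth, sides along the block's x and y. It may stand to the left or the right.
- knife_stand: Like the stand, but its hole is round and holds the knife; it may stand to the left or the right. Fixed.
- knife: Bystander: modelling knife, 149 mm long, round 12 mm handle down in the knife stand, flat blade 11 x 40 mm up; origin at the lower end of the handle.
- bowl: Bystander: white bowl, 110 mm across, 50 mm high, origin under its centre.
- cup: Bystander: pale clay cup, 68 mm across, 75 mm high, origin under its centre.
Things that resemble listed ones, but are neither listed nor needed, are in the scene too. Leave any pink or purple look-alike of the stand alone.

How it is judged (in metres and radians):
On the way, in this order (a step that is already met when the one before it is completed fails the run):
1. the ball bears on the ledge (over 0.3 N) in the corner (centre under 6.5 mm from the wall face) 0 mm, give or take 6, from the chimney end of the seam, for 0.25 s (y of stylus_tip in the frame of seam_start between -0.006 and 0.006 m and x of stylus_tip in the frame of seam_start above -0.0065 m and contact force between stylus and ledge_c0 above 0.3 N), for 0.25 s.
2. the ball bears on the ledge (over 0.3 N) in the corner (centre under 6.5 mm from the wall face) 22 mm, give or take 6, from the chimney end of the seam, for 0.25 s (y of stylus_tip in the frame of seam_start between -0.028 and -0.016 m and x of stylus_tip in the frame of seam_start above -0.0065 m and contact force between stylus and ledge_c0 above 0.3 N), for 0.25 s.
3. the ball bears on the ledge (over 0.3 N) in the corner (centre under 6.5 mm from the wall face) 44 mm, give or take 6, from the chimney end of the seam, for 0.25 s (y of stylus_tip in the frame of seam_start between -0.05 and -0.038 m and x of stylus_tip in the frame of seam_start above -0.0065 m and contact force between stylus and ledge_c0 above 0.3 N), for 0.25 s.
4. the ball bears on the ledge (over 0.3 N) in the corner (centre under 6.5 mm from the wall face) 66 mm, give or take 6, from the chimney end of the seam, for 0.25 s (y of stylus_tip in the frame of seam_start between -0.072 and -0.06 m and x of stylus_tip in the frame of seam_start above -0.0065 m and contact force between stylus and ledge_c0 above 0.3 N), for 0.25 s.
5. the ball bears on the ledge (over 0.3 N) in the corner (centre under 6.5 mm from the wall face) 88 mm, give or take 6, from the chimney end of the seam, for 0.25 s (y of stylus_tip in the frame of seam_start between -0.094 and -0.082 m and x of stylus_tip in the frame of seam_start above -0.0065 m and contact force between stylus and ledge_c0 above 0.3 N), for 0.25 s.
6. the ball bears on the ledge (over 0.3 N) in the corner (centre under 6.5 mm from the wall face) 110 mm, give or take 6, from the chimney end of the seam, for 0.25 s (y of stylus_tip in the frame of seam_start between -0.116 and -0.104 m and x of stylus_tip in the frame of seam_start above -0.0065 m and contact force between stylus and ledge_c0 above 0.3 N), for 0.25 s.
At the end, for the whole second after the job is handed in: The stylus stands ball down in its stand again (lower end within 8 mm of the hole's axis and within 5 mm of the hole's floor, less than 0.15 rad from vertical), at rest and released; knife within 15 mm, bowl and cup within 20 mm of where they were (horizontal distance between stylus and stand below 0.008 m and z of stylus in the frame of stand below 0.01 m and angle between stylus's own z axis and vertical below 0.15 rad and linear speed of stylus below 0.02 m/s and distance of knife from where it was at the start of the episode below 0.015 m and distance of each of bowl, cup from where it was at the start of the episode below 0.02 m); the robot touches nothing.
It fails at once if the stylus presses on the house with over 15 N (contact force between stylus and house above 15 N).
It fails at once if the stylus moves faster than 60 mm/s while it touches the house (contact force between stylus and house above 0.2 N and linear speed of stylus above 0.06 m/s).
It fails at once if the robot itself touches the house (over 1 N) (contact force between any of the arm, the fingers and house above 1 N).
It fails at once if the knife is pulled out or the bowl or cup pushed over 20 mm (distance of any of knife, bowl, cup from where it was at the start of the episode above 0.02 m).
It also fails if it takes over 72 s, if anything falls off the work surface, if the arm or the gripper's body presses on something with over 40 N, if the wrist force passes 120 N, or if a joint passes its speed limit or range.

### The arm

A 6-joint arm with a two-finger parallel gripper is mounted at the origin on the work surface. World frame = base frame: x ahead of the robot, y to its left, z up, the work surface at z = 0. Lengths are in m, angles in degrees, forces in N, time in s.
With the tool pointing down it reaches from about 0.4 to 0.825 m from the base axis. Payload 7 kg.
Tool frame: the origin (TCP) lies at the centre of the arm's flange, where the gripper is bolted on; the fingertips stand 178 mm ahead of it and the grasp point (between the pads) lies 159 mm ahead of it; z points along the fingers, y is the line along which they close (so a half turn about z gives the same grasp; the last joint's range is limited). The gripper opens to 88 mm and grips with 3 to 60 N. Pads are 19 mm wide; open, the fingers measure 130 mm over their backs; the gripper's body (78 mm by 193 mm) begins 47 mm behind the grasp point.
Start: joints at [-46.748, 20.546, 0.682, 0, -70.136, -16.507], TCP at [0.304, -0.603, 0.405] pointing down, gripper open.
Joint ranges: [-176.03, 176.03], [-82.01, 121.73], [-58.28, 71.71], [-173.87, 95.51], [-174.79, -0.11], [-173.66, 173.66]. Speed limits (degrees/s): [136.94, 136.94, 172.46, 180, 180, 180].

### API

Orientations are given as [roll, pitch, yaw] about the fixed x, y, z axes, in that order (R = Rz(yaw) Ry(pitch) Rx(roll)).
In Python, from plant import telemetry, snapshot, workorder, nets gives the robot as it stands.
- The arm moves only by the shell command python3 -m creep 'ROWS'. ROWS is JSON, a list that holds one entry, the list of rows, each a list of 5 numbers: the shift along the tool's x, y, z normalised to -1 to 1, where 1 is 0.2 m, then the turn about the tool's z normalised to -1 to 1, where 1 is pi/2 rad, then the opening, from 0 (shut) to 1 (fully open). In form: [[[x, y, z, spin, hand], ...]]. A call has 1 to 8 rows; each row shifts and turns the commanded pose from where the row before left it, along the tool's axes as they then stand; what a row does not reach is not made up. A row lasts 1/12 s, in which the tool goes at most 41.7 mm and 7.16 degrees, less where a joint would pass 70% of its speed; a pose out of reach is approached as far as the arm can. A call with a number of a shift or a turn outside -1 to 1 is refused whole. A call with a gripper value outside its range is refused whole. The fingers move at their own pace and stop on an object; the grip force is fixed at half the most. Time passes only in rows, so rows that do not move let the fingers close. It gives the time, the measured TCP pose, the force, the opening and the grip force at its end, in the units of the state.
- telemetry.get_obs(): the state, without advancing time (a new reading comes with each control period).
- snapshot(name): name is "side" or "top"; returns a dict with "frame" (400x640x3 uint8, red, green, blue), "fx", "fy", "cx", "cy" (pixels), "rvec" (rotation vector, rad) and "tvec" (3), from world to camera coordinates, as OpenCV has them. Camera axes: x right, y down, z forward; pixel columns grow to the right and rows downward; lengths in m; the calibration is good to about 2 mm. A picture is of the moment at which its call begins. There is no depth.
- workorder.close_job(): hands the job in; it is judged then, once.
Trained networks look in a picture, given as the dict that the camera call returned (one of the last four; its "shot" number tells which), for a name from the list of things; names that differ only in an ending like _2 or _b are one class to them, and where a whole thing is asked for, a point or a joint stands for the part that bears it (a point fixed in the world has none). Each returns a list of dicts, best first, with "confidence" (0 to 1); they miss things now and then, are a little off and sometimes report something else, mostly with a low value. They report only what shows in the picture. A call takes as long as a camera call. They do not tell look-alikes from the thing itself.
- nets.find_in(picture, query): "uv" ([column, row] in pixels, amid what is visible of it).
- nets.masks_of(picture, query): "region" (400x640 bool, what is visible of it) and "uv" ([column, row] in pixels, amid what is visible of it).
- nets.landmark_of(picture, query): "uv" ([column, row] in pixels: a listed point, or the origin of a listed thing).
The state is a dict: "clock": time; "joint_pos": joint angles; "qvel": joint speeds; "tau": joint torques, N m; "tool_pos": TCP position; "orientation": TCP orientation; "force": force on the tool from outside, world axes, zero at the start; "moment": the same for the moment, N m; "opening": finger opening in m; "gripper_force": force on a finger pad.
Only numpy, scipy, OpenCV 4.12 (cv2) and the standard library are available. Lean on these libraries where they do the work, as an engineer would, in place of code of your own. Each camera call takes 0.05 s, during which the arm holds its last target. There are 200 camera calls.

## Working session

There is one attempt and no reset: what is moved stays moved. The work goes in short steps, Python scripts to look and compute and a shell command to move; the robot and the scene stay as the last step left them, time stands still between calls to the robot, and variables do not carry over. Pictures are saved under pics/ and viewed, at most 10 in all, crops included, and the job is handed in when it is done.

```bash
mkdir -p pics; ls; cat > h.py <<'E'
import numpy as np, cv2
from plant import telemetry, snapshot, workorder, nets
def cam(p): 
    R=cv2.Rodrigues(np.array(p["rvec"],float))[0]; K=np.array([[p["fx"],0,p["cx"]],[0,p["fy"],p["cy"]],[0,0,1.]])
    return K,R,np.array(p["tvec"],float).ravel()
def proj(p,X):
    K,R,t=cam(p); x=(K@(R@np.atleast_2d(X).T+t[:,None])).T; return x[:,:2]/x[:,2:]
def ray(p,uv):
    K,R,t=cam(p); d=R.T@np.linalg.inv(K)@np.array([uv[0],uv[1],1.]); return -R.T@t,d
def atz(p,uv,z):
    c,d=ray(p,uv); return c+d*(z-c[2])/d[2]
def tri(a,ua,b,ub):
    c1,d1=ray(a,ua); c2,d2=ray(b,ub); A=np.array([d1,-d2]).T; s=np.linalg.lstsq(A,c2-c1,rcond=None)[0]
    P,Q=c1+s[0]*d1,c2+s[1]*d2; return (P+Q)/2,np.linalg.norm(P-Q)
def save(p,n,box=None,k=1):
    f=p["frame"][:,:,::-1]
    if box: f=f[box[1]:box[3],box[0]:box[2]]
    cv2.imwrite("pics/"+n,cv2.resize(f,None,fx=k,fy=k,interpolation=cv2.INTER_CUBIC))
E
python3 - <<'E'
from h import *
print(telemetry.get_obs())
S,T=snapshot("side"),snapshot("top")
for n,p in(("side",S),("top",T)):
    save(p,n+"0.png"); print(n,"cam at",ray(p,(320,200))[0].round(3),p["fx"])
    for q in "chimney eave ledge_mid seam_start seam_end house stylus stylus_tip stand knife_stand knife bowl cup".split():
        print(q,[(np.round(d["uv"],1).tolist(),round(d["confidence"],2)) for d in nets.landmark_of(p,q)[:4]])
E
```

```text
pics
{'clock': 0.0, 'joint_pos': array([-4.67479019e+01,  2.05910463e+01,  6.33661565e-01, -2.17855248e-02,
       -7.01361737e+01, -1.65087264e+01]), 'qvel': array([ 0.12089591, -0.02690622, -0.00388061,  0.03987157,  0.10349076,
        0.06810811]), 'tau': array([ 9.66837142e-04, -5.82712913e+01,  2.93053293e+01,  6.99707419e+00,
        6.81172955e-03, -1.35781906e-04]), 'tool_pos': array([ 0.30367769, -0.60260516,  0.40372074]), 'orientation': array([ 1.79904478e+02, -6.95298811e-03, -1.53264042e+02]), 'force': array([ 1.2726278 , -0.14469116,  0.47774885]), 'moment': array([ 0.04830491, -0.02037142, -0.02423953]), 'gripper_force': 0.0, 'opening': 0.08754174811107272}
side cam at [ 0.072 -0.564  0.672] 385.86985632189754
chimney [([318.6, 202.4], 0.74)]
eave [([322.1, 202.7], 0.74)]
ledge_mid []
seam_start [([333.7, 242.9], 0.81), ([395.3, 328.8], 0.71)]
seam_end [([273.7, 176.2], 0.16)]
house [([305.7, 245.6], 0.91)]
stylus []
stylus_tip []
stand [([293.3, 197.4], 0.92), ([233.3, 176.8], 0.77), ([251.2, 194.9], 0.65)]
knife_stand [([396.5, 329.9], 0.8), ([458.6, 317.3], 0.16)]
knife [([397.2, 327.2], 0.55)]
bowl [([272.1, 173.2], 0.89)]
cup [([456.9, 317.3], 0.8)]
top cam at [0.293 0.034 1.085] 389.12663397409517
chimney [([359.2, 209.2], 0.61), ([459.7, 174.5], 0.23)]
eave [([330.2, 199.2], 0.55)]
ledge_mid [([327.6, 202.0], 0.81), ([333.0, 198.8], 0.28)]
seam_start [([351.8, 207.4], 0.56)]
seam_end [([311.7, 216.7], 0.56)]
house [([336.3, 226.6], 0.96)]
stylus [([237.4, 224.5], 0.44), ([440.0, 212.5], 0.18)]
stylus_tip []
stand [([236.2, 226.3], 0.9), ([266.4, 191.4], 0.75), ([197.2, 236.8], 0.69), ([240.9, 267.7], 0.65)]
knife_stand [([440.9, 214.8], 0.82)]
knife [([326.1, 205.7], 0.64), ([442.9, 216.3], 0.55)]
bowl [([216.9, 185.5], 0.92), ([455.2, 173.5], 0.62), ([333.2, 202.6], 0.18)]
cup [([456.6, 173.1], 0.72)]
```

View pics/side0.png

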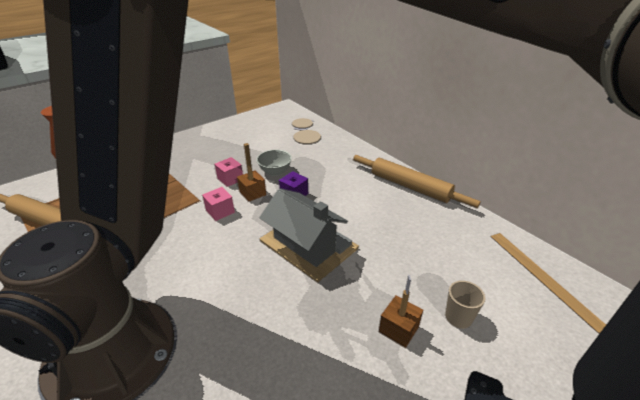

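View pics/top0.png

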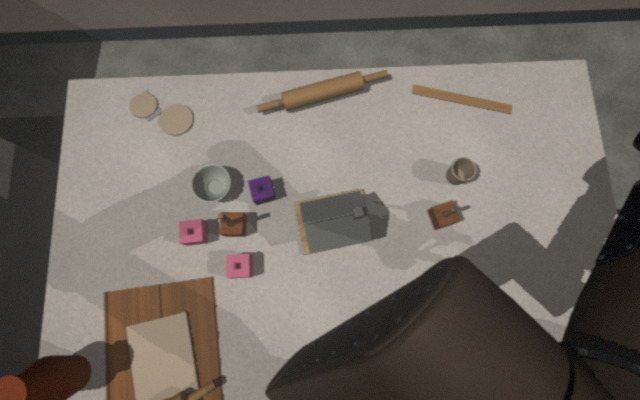

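```bash
cat > fit.py <<'E'
from h import *
from scipy.optimize import minimize
def box(cx,cy,z0,z1,a,b): return np.array([[cx+i*a/2,cy+j*b/2,z] for i in(-1,1) for j in(-1,1) for z in(z0,z1)])
def pr(prof,y0,y1): return np.array([[x,y,z] for x,z in prof for y in(y0,y1)])
HOUSE=[box(-15,0,0,12,150,200),box(-57,0,12,24,46,170),pr([(-35,0),(35,0),(35,100),(-35,100),(0,128)],-73,73),
 pr([(-67,94),(0,143),(0,133),(-62,87)],-81,81),pr([(67,94),(0,143),(0,133),(62,87)],-81,81),box(0,55,120,164,24,24)]
STAND=[box(0,0,0,55,60,60)]
def place(P,q):
    c,s=np.cos(q[2]),np.sin(q[2]); return P/1000@np.array([[c,-s,0],[s,c,0],[0,0,1]]).T+[q[0],q[1],0]
def sil(p,parts,q,k=4):
    m=np.zeros((400*k,640*k),np.uint8)
    for P in parts:
        u=proj(p,place(P,q)); h=cv2.convexHull((((u+.5)*k-.5)*16).round().astype(np.int32)); cv2.fillConvexPoly(m,h,255,cv2.LINE_8,4)
    return cv2.resize(m,(640,400),interpolation=cv2.INTER_AREA)/255.
def fit(ps,ms,parts,q0):
    ig=[cv2.dilate(m.astype(np.uint8),np.ones((13,13)))>0 for m in ms]
    def f(d):
        q=np.array(q0)+[d[0]/100,d[1]/100,d[2]/10]; return sum(np.abs(sil(p,parts,q)-m)[g].sum()/m.sum() for p,m,g in zip(ps,ms,ig))
    best=None
    for a in(-2,0,2):
        r=minimize(f,[0,0,a],method="Nelder-Mead",options=dict(initial_simplex=[[0,0,a],[1,0,a],[0,1,a],[0,0,a+1.]],maxiter=150,xatol=.01,fatol=1e-4))
        if best is None or r.fun<best.fun: best=r
    d=best.x; return np.array(q0)+[d[0]/100,d[1]/100,d[2]/10],best.fun
def mask(p,name,uv):
    r=[d for d in nets.masks_of(p,name)]
    return min(r,key=lambda d:np.hypot(*(np.array(d["uv"])-uv))) if r else None
E
python3 - <<'E'
from fit import *
S,T=snapshot("side"),snapshot("top")
for w,(name,uS,uT,parts,off) in {"house":("house",(305,235),(335,222),HOUSE,(0,0)),"stand":("stand",(251,186),(232,224),STAND,0)}.items():
    mS,mT=mask(S,name,uS),mask(T,name,uT)
    print(w,mS["uv"],mS["confidence"],mS["region"].sum(),mT["uv"],mT["confidence"],mT["region"].sum())
    q0=[*atz(T,uT,.05)[:2],np.pi+.17 if w=="house" else 0.1]
    for nm,ps,ms in(("both",[S,T],[mS,mT]),("S",[S],[mS]),("T",[T],[mT])):
        q,e=fit(ps,[m["region"] for m in ms],parts,q0); print(nm,q.round(4),np.degrees(q[2]).round(2),round(e,3))
        if nm=="both":
            for p,m in((S,mS),(T,mT)):
                for P in parts:
                    u=proj(p,place(P,q)); cv2.polylines(p["frame"],[cv2.convexHull((u*16).round().astype(np.int32))],True,(255,255,0) if w=="house" else (0,255,0),1,cv2.LINE_AA,4)
for n,p in(("S",S),("T",T)):
    r=nets.masks_of(p,"stylus")
    for d in r[:3]:
        yx=np.argwhere(d["region"]); print(n,"stylus",np.round(d["uv"],1),round(d["confidence"],2),len(yx),yx.min(0)[::-1],yx.max(0)[::-1])
a=S["frame"][130:290,190:390]; b=T["frame"][160:290,170:390]
im=np.zeros((600,800,3),np.uint8); a=cv2.resize(a,None,fx=2,fy=2); 
im=np.vstack([cv2.resize(S["frame"][130:290,190:390],(560,448),interpolation=cv2.INTER_CUBIC)])
cv2.imwrite("pics/fS.png",cv2.resize(S["frame"][130:280,200:370],(680,600),interpolation=cv2.INTER_CUBIC)[:,:,::-1])
cv2.imwrite("pics/fT.png",cv2.resize(T["frame"][180:280,200:400],(800,400),interpolation=cv2.INTER_CUBIC)[:,:,::-1])
E
```

```text
house [304.0, 233.1] 0.92 5443 [463.3, 169.8] 0.74 655
both [4.5840e-01 2.5000e-03 3.3055e+00] 189.39 1.03
S [4.5840e-01 2.5000e-03 3.3055e+00] 189.39 0.03
T [4.6210e-01 1.6000e-03 3.1116e+00] 178.28 1.0
stand [252.0, 186.6] 0.73 640 [191.7, 236.4] 0.61 706
both [ 0.4708  0.2793 -0.0603] -3.46 1.1
S [ 0.4708  0.2793 -0.0603] -3.46 0.1
T [ 0.4681  0.2789 -0.1   ] -5.73 1.0
S stylus [247.  161.1] 0.52 205 [243 143] [252 180]
S stylus [305.2 235.8] 0.17 5436 [259 189] [357 282]
T stylus [333.7 224.2] 0.7 3865 [293 189] [373 254]
T stylus [462.6 166.5] 0.21 643 [446 156] [475 184]
```

View pics/fS.png

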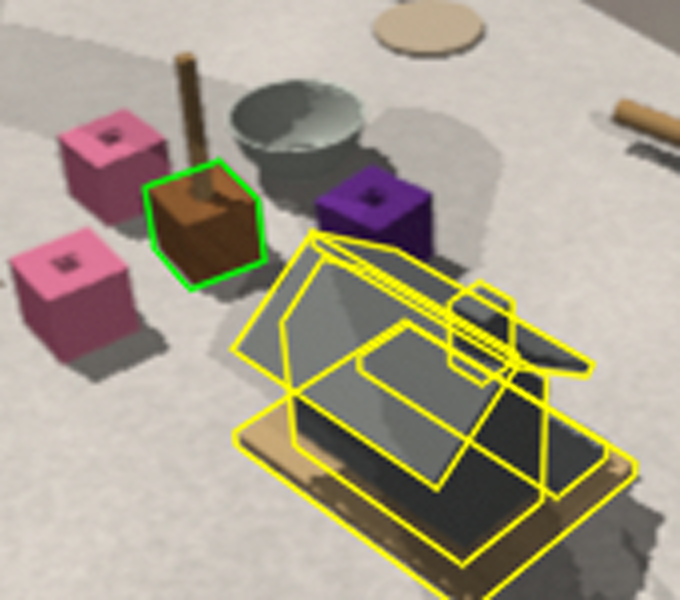

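View pics/fT.png

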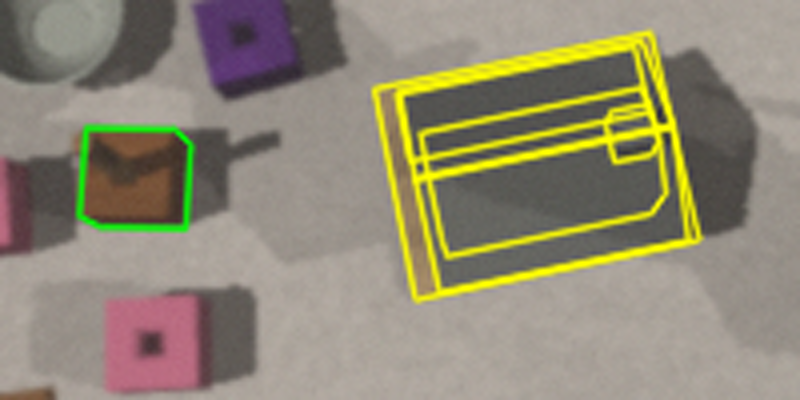

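```bash
python3 - <<'E'
from fit import *
S,T=snapshot("side"),snapshot("top")
hs=mask(S,"house",(305,235))["region"]; ht=[d for q in("house","stylus","ledge_mid","eave") for d in nets.masks_of(T,q) if np.hypot(d["uv"][0]-334,d["uv"][1]-224)<8]
q0=[.4584,.0025,3.3055]
if ht:
    ht=ht[0]["region"]; print(ht.sum())
    for n,a,b in(("b",[S,T],[hs,ht]),("S",[S],[hs]),("T",[T],[ht])): print("house",n,*[np.round(v,4) for v in fit(a,b,HOUSE,q0)])
def brown(p,x0,y0,x1,y1):
    v=cv2.cvtColor(p["frame"],cv2.COLOR_RGB2HSV); m=np.zeros((400,640),bool)
    w=v[y0:y1,x0:x1]; m[y0:y1,x0:x1]=(w[...,1]>95)&(w[...,0]<20); return cv2.morphologyEx(m.astype(np.uint8),cv2.MORPH_CLOSE,np.ones((5,5)))>0
bs=brown(S,234,165,270,206); bt=brown(T,212,207,252,242); print(bs.sum(),bt.sum())
for n,a,b in(("b",[S,T],[bs,bt]),("S",[S],[bs]),("T",[T],[bt])): print("stand",n,*[np.round(v,4) for v in fit(a,b,STAND,[.47,.279,-.06])])
P,e=tri(S,(246.5,144.5),T,(220.,216)); print("top of stylus",P.round(4),e)
for c in [(.4708,.2793)]: print(proj(S,[*c,.165]),proj(T,[*c,.165]),proj(S,[*c,.055]),proj(T,[*c,.055]))
v=np.hstack([cv2.resize(S["frame"][135:210,225:280],(440,600),interpolation=cv2.INTER_CUBIC),cv2.resize(T["frame"][203:248,208:235],(360,600),interpolation=cv2.INTER_CUBIC)])
cv2.imwrite("pics/sty.png",v[:,:,::-1])
E
```

```text
3718
house b [4.5880e-01 3.1000e-03 3.3104e+00] 0.0804
house S [4.5900e-01 2.0000e-03 3.3134e+00] 0.0396
house T [0.458  0.0039 3.3105] 0.0381
661 518
stand b [ 0.474   0.2836 -0.1111] 0.3847
stand S [ 0.4731  0.2816 -0.1048] 0.1031
stand T [ 0.4733  0.2859 -0.143 ] 0.2603
top of stylus [0.4724 0.2809 0.1609] 0.004926096885957788
[[245.18042442 143.73455871]] [[220.61420255 215.37141166]] [[249.74738719 177.77351085]] [[231.41319852 222.72403843]]
```

View pics/sty.png

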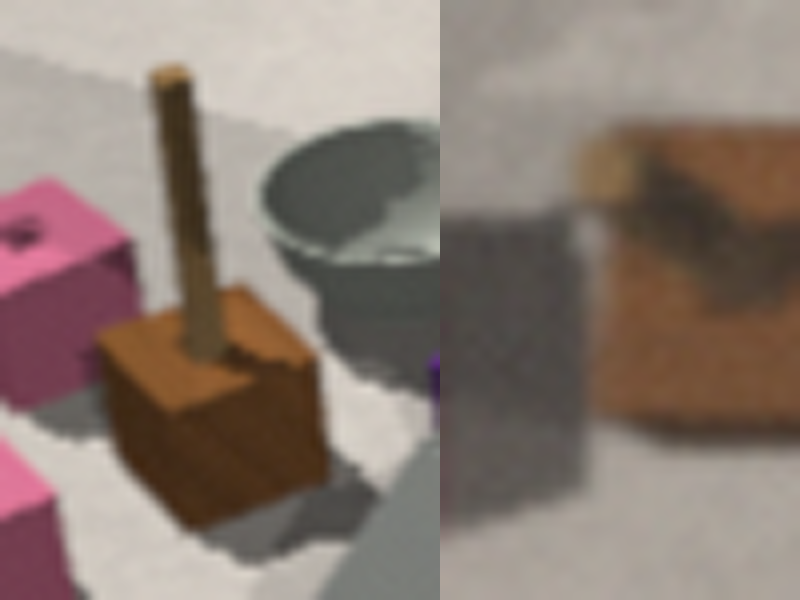

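Candidates for the stylus: the square handle in the brown stand at side (246,144)–(251,179) and top (220,216), and the knife at side (404,290) and top (450,211), which shows a flat blade. There are also empty look-alike stands: pink at side (229,171) and (218,204), purple at (293,184). I choose the handle in the brown stand, and the crop confirms a square, near-upright handle.

```bash
python3 -m creep '[[[0,0,0,0.07,1],[0,0,0,0.07,1],[0,0,0,0.07,1],[0,0,0,0.07,1],[0,0,0,0.061,1]]]'; python3 -m creep '[[[-0.05,0.2,0,0,1],[-0.05,0.2,0,0,1],[-0.05,0.2,0,0,1],[-0.05,0.2,0,0,1],[-0.05,0.2,0,0,1],[-0.05,0.2,0,0,1],[-0.05,0.2,0,0,1],[-0.05,0.2,0,0,1]]]'; python3 -m creep '[[[-0.05,0.2,0,0,1],[-0.05,0.2,0,0,1],[0,0.2,0,0,1],[0,0.2,0,0,1],[0,0.2,0,0,1],[0,0.2,0,0,1],[0,0.2,0,0,1],[0,0.2,0,0,1]]]'
cat >> h.py <<'E'
def to(x,y,z,yaw=None):
    "remaining move in tool axes, units of the rows"
    o=telemetry.get_obs(); a=np.radians(o["orientation"][2]); d=np.array([x,y,z])-o["tool_pos"]
    print("t %.2f pos %s rpy %s F %s open %.4f"%(o["clock"],o["tool_pos"].round(4),o["orientation"].round(2),o["force"].round(2),o["opening"]))
    r=[d[0]*np.cos(a)+d[1]*np.sin(a),d[0]*np.sin(a)-d[1]*np.cos(a),-d[2]]
    sp=0 if yaw is None else -((yaw-np.degrees(a)+180)%360-180)/90
    print("rows xyz",np.round(np.array(r)/.2,4),"spin",round(sp,4))
E
python3 -c "
from h import *
to(.4715,.2798,.403,176)"
```

```text
clock: 2.57
tool_pos: [0.3037, -0.6028, 0.4046]
orientation: [180.0, -0.0, 175.7]
force: [0.2, -0.4, 0.4]
opening: 0.0875
gripper_force: 0.0
clock: 3.23
tool_pos: [0.4056, -0.2872, 0.405]
orientation: [-180.0, 0.0, 176.0]
force: [1.4, 0.4, -0.4]
opening: 0.0877
gripper_force: 0.0
clock: 3.9
tool_pos: [0.447, 0.0307, 0.4052]
orientation: [180.0, 0.1, 176.1]
force: [1.6, -0.0, -0.1]
opening: 0.0879
gripper_force: 0.0
t 3.90 pos [0.447  0.0307 0.4052] rpy [1.7996e+02 7.0000e-02 1.7607e+02] F [ 1.57 -0.04 -0.14] open 0.0879
rows xyz [-0.0368  1.2508  0.0111] spin 0.0008
```

```bash
python3 -m creep '[[[-0.006,0.2,0,0,1],[-0.006,0.2,0,0,1],[-0.006,0.2,0,0,1],[-0.006,0.2,0,0,1],[-0.006,0.2,0,0,1],[-0.007,0.2,0,0,1],[0,0.04,0,0,1],[0,0.011,0,0,1]]]' >/dev/null; python3 -m creep '[[[0,0,0,0,1],[0,0,0,0,1]]]'; python3 - <<'E'
from h import *
S=snapshot("side");T=snapshot("top")
to(.4715,.2798,.294,176)
v=np.hstack([cv2.resize(S["frame"][60:210,200:300],(400,600),interpolation=cv2.INTER_CUBIC),cv2.resize(T["frame"][150:270,150:230],(400,600),interpolation=cv2.INTER_CUBIC)])
cv2.imwrite("pics/ab.png",v[:,:,::-1])
E
```

```text
clock: 4.73
tool_pos: [0.472, 0.2773, 0.4046]
orientation: [-180.0, -0.0, 176.0]
force: [0.4, -0.6, 0.1]
opening: 0.0877
gripper_force: 0.0
t 4.83 pos [0.4721 0.2768 0.4049] rpy [1.7999e+02 1.0000e-02 1.7600e+02] F [ 0.18 -1.05 -0.82] open 0.0875
rows xyz [0.0039 0.0148 0.5547] spin -0.0
```

View pics/ab.png

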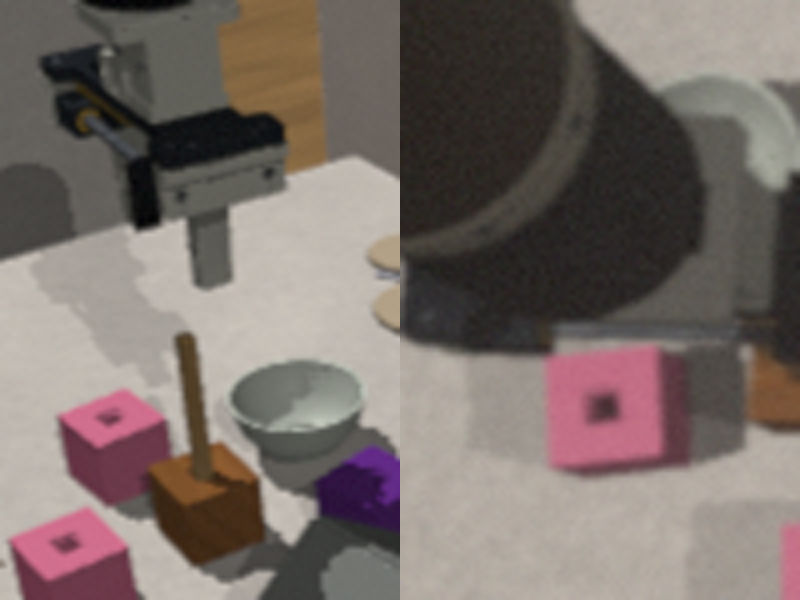

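```bash
python3 -m creep '[[[0,0.014,0.1,0,1],[0.003,0,0.15,0,1],[0,0,0.15,0,1],[0,0,0.1,0,1],[0,0,0.055,0,1],[0,0,0,0,1],[0,0,0,0,1]]]'; python3 -m creep '[[[0,0,0,0,0],[0,0,0,0,0],[0,0,0,0,0],[0,0,0,0,0],[0,0,0,0,0],[0,0,0,0,0],[0,0,0,0,0],[0,0,0,0,0]]]'; python3 -m creep '[[[0,0,0,0,0]]]'
```

```text
clock: 5.42
tool_pos: [0.4719, 0.28, 0.2939]
orientation: [-180.0, -0.0, 176.0]
force: [0.3, 0.3, 0.5]
opening: 0.0878
gripper_force: 0.0
clock: 6.08
tool_pos: [0.4717, 0.2808, 0.2937]
orientation: [-180.0, -0.0, 176.1]
force: [0.4, 0.1, -0.1]
opening: 0.04
gripper_force: 0.0
clock: 6.17
tool_pos: [0.4717, 0.2808, 0.2936]
orientation: [-180.0, -0.0, 176.1]
force: [-0.9, -0.2, 0.4]
opening: 0.0328
gripper_force: 0.0
```

```bash
python3 -m creep '[[[0,0,0,0,0],[0,0,0,0,0],[0,0,0,0,0],[0,0,0,0,0],[0,0,0,0,0],[0,0,0,0,0]]]'; python3 -m creep '[[[0,0,0,0,0]]]';python3 -m creep '[[[0,0,0,0,0]]]'
```

```text
clock: 6.67
tool_pos: [0.4717, 0.2808, 0.2936]
orientation: [-180.0, -0.0, 176.1]
force: [0.1, -1.1, -0.8]
opening: 0.0117
gripper_force: 30.0
clock: 6.75
tool_pos: [0.4717, 0.2807, 0.2937]
orientation: [180.0, 0.0, 176.1]
force: [-0.8, -0.0, 0.7]
opening: 0.0121
gripper_force: 30.0
clock: 6.83
tool_pos: [0.4717, 0.2807, 0.2936]
orientation: [-180.0, -0.0, 176.1]
force: [0.1, -0.3, 0.4]
opening: 0.0115
gripper_force: 30.0
```

```bash
python3 -m creep '[[[0,0,-0.05,0,0],[0,0,-0.06,0,0],[0,0,-0.06,0,0],[0,0,-0.035,0,0],[0,0,0,0,0],[0,0,0,0,0]]]'; python3 -m creep '[[[-0.02,0,0,0,0],[-0.025,0,0.001,0,0],[-0.025,0,0.0015,0,0],[-0.0275,0,0.003,0,0],[-0.027,0,0.004,0,0]]]';  python3 -m creep '[[[0,0,0,0,0]]]'; python3 - <<'E'
from h import *
S=snapshot("side")
cv2.imwrite("pics/t1.png",cv2.resize(S["frame"][60:210,200:300],(400,600),interpolation=cv2.INTER_CUBIC)[:,:,::-1])
E
```

```text
clock: 7.33
tool_pos: [0.4717, 0.2808, 0.3351]
orientation: [179.9, 0.0, 176.0]
force: [-0.1, 0.7, -0.7]
opening: 0.0116
gripper_force: 30.0
clock: 7.75
tool_pos: [0.4969, 0.2788, 0.3322]
orientation: [-179.9, -0.1, 176.0]
force: [-3.6, 0.4, 1.5]
opening: 0.0118
gripper_force: 30.0
clock: 7.83
tool_pos: [0.4974, 0.2788, 0.3319]
orientation: [-179.9, -0.0, 176.0]
force: [-2.1, 0.8, 0.2]
opening: 0.012
gripper_force: 30.0
```

View pics/t1.png

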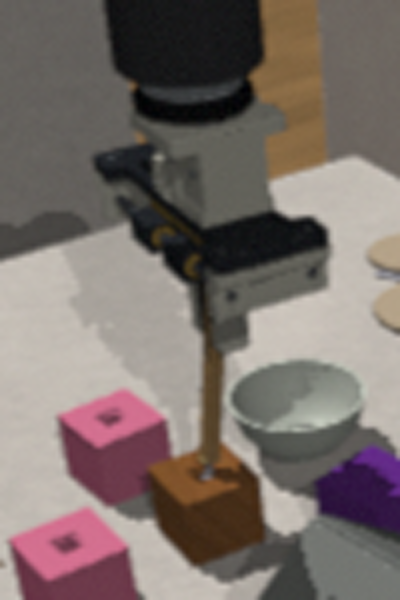

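Picture: the ball is still in the hole (crop (208,470)) and the handle is pivoting in the pads at about 3 N, as intended. I continue the arc to about 40°.

```bash
python3 -m creep '[[[-0.027,0,0.0055,0,0],[-0.0265,0,0.0065,0,0],[-0.0265,0,0.008,0,0],[-0.026,0,0.0085,0,0],[-0.025,0,0.01,0,0],[-0.025,0,0.011,0,0]]]'; python3 -m creep '[[[-0.0245,0,0.012,0,0],[-0.024,0,0.013,0,0],[-0.023,0,0.0145,0,0],[-0.023,0,0.015,0,0],[-0.022,0,0.0165,0,0],[-0.0215,0,0.017,0,0]]]';  python3 -m creep '[[[0,0,0,0,0],[0,0,0,0,0]]]'; python3 - <<'E'
from h import *
S=snapshot("side"); to(.5,.28,.3)
cv2.imwrite("pics/t2.png",cv2.resize(S["frame"][60:210,200:320],(640,800),interpolation=cv2.INTER_CUBIC)[200:,:,::-1])
E
```

```text
clock: 8.38
tool_pos: [0.5284, 0.2769, 0.323]
orientation: [180.0, 0.0, 176.1]
force: [-2.7, -0.1, 2.9]
opening: 0.0118
gripper_force: 30.0
clock: 8.88
tool_pos: [0.5559, 0.2751, 0.3051]
orientation: [180.0, 0.0, 176.1]
force: [-1.8, 0.5, 3.6]
opening: 0.0118
gripper_force: 30.0
clock: 9.05
tool_pos: [0.5553, 0.2749, 0.3045]
orientation: [-180.0, -0.0, 176.0]
force: [-0.5, 0.2, 0.1]
opening: 0.0118
gripper_force: 30.0
t 9.10 pos [0.5552 0.2749 0.3047] rpy [-1.7997e+02 -3.0000e-02  1.7604e+02] F [-0.88  0.14 -0.02] open 0.0119
rows xyz [0.2769 0.0063 0.0234] spin 0
```

View pics/t2.png

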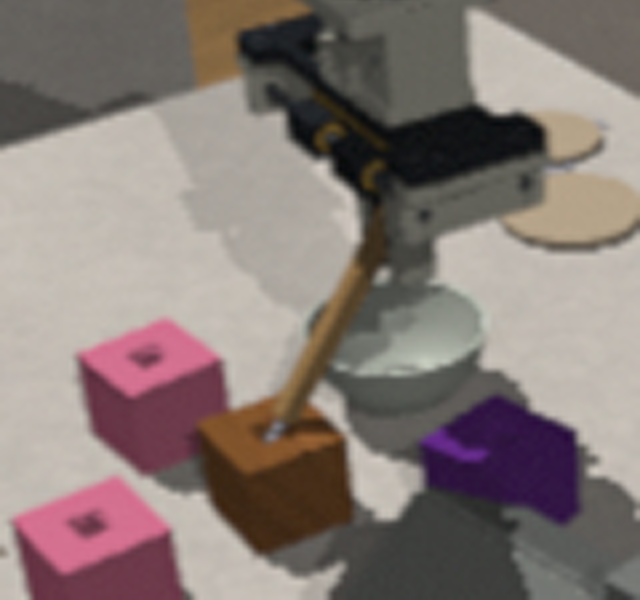

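Picture: the stylus leans about 40° with its ball in the stand's mouth at crop (272,432), and it is clear of everything else. Next I lift it out, turn to the house yaw and go to the chimney end.

```bash
cat >> h.py <<'E'
HQ=np.array([.4588,.0030]); HY=np.radians(189.6); OFF=np.array([-81.,0,254.7])
RH=np.array([[np.cos(HY),-np.sin(HY)],[np.sin(HY),np.cos(HY)]])
def tcp(hx,hy,hz):
    p=np.array([hx,hy,hz])+OFF; w=RH@p[:2]/1000+HQ; return [*w,p[2]/1000]
def ball():
    o=telemetry.get_obs()["tool_pos"]; p=RH.T@(o[:2]-HQ)*1000; return np.array([*p,o[2]*1000])-OFF
E
python3 -m creep '[[[0,0,-0.05,0,0],[0,0,-0.1,0,0],[0,0,-0.15,0,0],[-0.05,0,-0.1,-0.075,0],[-0.05,0,0,-0.0756,0],[0,0,0,0,0],[0,0,0,0,0]]]'; python3 -c "
from h import *
print(ball()); to(*tcp(-108,55,120),189.6); print(tcp(-108,55,120),tcp(-44,55,38))"
```

```text
clock: 9.68
tool_pos: [0.5751, 0.2747, 0.3858]
orientation: [180.0, 0.0, -170.6]
force: [0.1, -0.1, -1.2]
opening: 0.0119
gripper_force: 30.0
[ -79.00880043 -248.4456971   131.08538488]
t 9.68 pos [0.5751 0.2747 0.3858] rpy [ 1.7997e+02  3.0000e-02 -1.7058e+02] F [ 0.06 -0.07 -1.23] open 0.0119
rows xyz [-0.1496 -1.5168  0.0554] spin -0.002
[np.float64(0.6543255320757111), np.float64(-0.019710488909534505), np.float64(0.3747)] [np.float64(0.5912217857031987), np.float64(-0.030383688699365034), np.float64(0.2927)]
```

```bash
python3 -m creep '[[[-0.05,-0.1,0,-0.002,0],[-0.05,-0.19,0,0,0],[-0.05,-0.19,0,0,0],[0,-0.2,0,0,0],[0,-0.2,0,0,0],[0,-0.2,0,0,0],[0,-0.2,0,0,0],[0,-0.15,0.02,0,0]]]' >/dev/null;python3 -m creep '[[[0,-0.07,0.02,0,0],[0,-0.015,0.015,0,0],[0,0,0,0,0],[0,0,0,0,0],[0,0,0,0,0]]]'; python3 - <<'E'
from h import *
S=snapshot("side");T=snapshot("top"); print(ball()); to(*tcp(-44,55,38),189.6)
b=ball(); w=[*(RH@b[:2]/1000+HQ),b[2]/1000]
u=proj(S,w)[0]; print("ball expected",w,u,proj(T,w))
x,y=int(u[0]),int(u[1]); 
cv2.circle(S["frame"],(x,y),1,(255,0,0),-1)
g=proj(S,tcp(-108,55,120)+np.array([0,0,-.159]))[0]; cv2.circle(S["frame"],(int(g[0]),int(g[1])),1,(0,255,0),-1)
cv2.imwrite("pics/h1.png",cv2.resize(S["frame"][y-70:y+80,x-100:x+80],(720,600),interpolation=cv2.INTER_CUBIC)[:,:,::-1])
E
```

```text
clock: 10.77
tool_pos: [0.6561, -0.0174, 0.3743]
orientation: [180.0, -0.0, -170.2]
force: [0.4, 0.7, -1.0]
opening: 0.0119
gripper_force: 30.0
[-110.20982945   52.95640423  119.82826836]
t 10.87 pos [ 0.6562 -0.0173  0.3745] rpy [ 1.8000e+02  2.0000e-02 -1.7014e+02] F [ 1.76 -0.64 -0.33] open 0.0118
rows xyz [ 0.3311 -0.0087  0.4091] spin 0.0029
ball expected [np.float64(0.576297928253051), np.float64(-0.030835249577738092), np.float64(0.11982826836032297)] [350.72375284 197.85695861] [[346.13605583 173.36876051]]
```

View pics/h1.png

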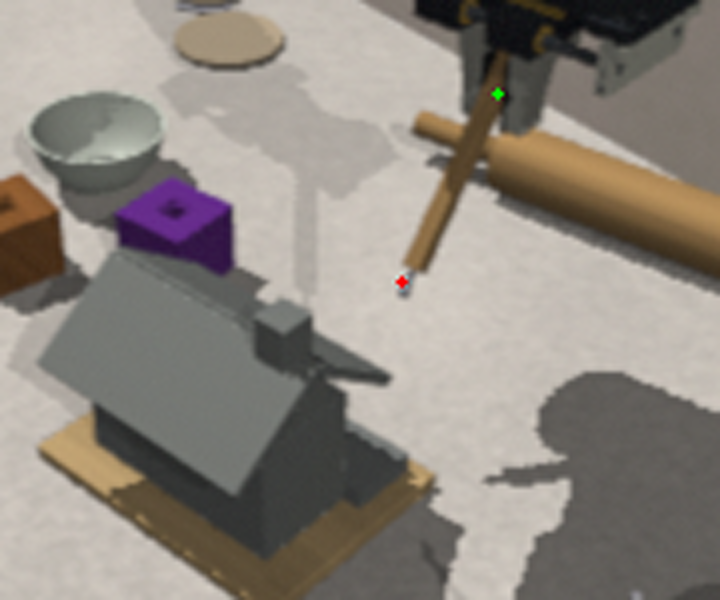

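Picture: the ball (crop (403,288)) is where expected, the red mark, and clear of the roof. I go in under the eave along the stylus axis.

```bash
python3 -m creep '[[[0.03,-0.009,0.037,0.003,0],[0.055,0,0.068,0,0],[0.06,0,0.074,0,0],[0.06,0,0.074,0,0],[0.056,0,0.069,0,0],[0.04,0,0.05,0,0],[0.02,0,0.025,0,0],[0.01,0,0.012,0,0]]]' >/dev/null; for i in 1 2 3; do python3 -m creep '[[[0,0,0,0,0]]]' | grep -E 'pos|force: \['; done; python3 -c "
from h import *
print(ball()); to(*tcp(-44,55,38),189.6)"
```

```text
tool_pos: [0.591, -0.0313, 0.2923]
force: [1.1, 0.4, -0.1]
tool_pos: [0.5917, -0.0312, 0.293]
force: [0.8, 0.1, 0.1]
tool_pos: [0.5919, -0.0312, 0.2932]
force: [0.2, -0.9, -0.4]
[-44.52662545  55.96203157  38.45701092]
t 11.78 pos [ 0.5919 -0.0312  0.2932] rpy [-1.8000e+02  8.0000e-02 -1.7047e+02] F [ 0.16 -0.91 -0.38] open 0.0116
rows xyz [0.0026 0.0048 0.0023] spin -0.0007
```

```bash
f(){ grep -E 'force: \['; }; python3 -m creep '[[[0,0,0.008,0,0],[0,0,0.007,0,0]]]'|f;  python3 -m creep '[[[0,0,0.0025,0,0]]]'|f;  python3 -m creep '[[[0,0,0.0025,0,0]]]'|f;  python3 -m creep '[[[0,0,0.0025,0,0]]]'|f;  python3 -m creep '[[[0,0,0.0025,0,0]]]'|f; python3 -m creep '[[[0,0,0,0,0]]]'|f; python3 -m creep '[[[0,0,0,0,0]]]'|f; python3 -c "
from h import *
print(ball())"
```

```text
force: [-1.0, -0.3, -0.1]
force: [-0.0, 0.2, -0.4]
force: [0.6, -0.4, 0.6]
force: [0.3, 0.2, 0.3]
force: [-0.3, -0.0, 0.5]
force: [-0.7, 0.3, -0.2]
force: [-0.5, -0.4, -0.6]
[-43.83210303  56.07370324  32.74622085]
```

```bash
f(){ grep -E 'force: \['; };   python3 -m creep '[[[0,0,0.0025,0,0]]]'|f;  python3 -m creep '[[[0,0,0.0025,0,0]]]'|f;  python3 -m creep '[[[0,0,0.0025,0,0]]]'|f; python3 -m creep '[[[0,0,0.0025,0,0]]]'|f; python3 -m creep '[[[0,0,0,0,0]]]'|f; python3 -m creep '[[[0,0,0,0,0]]]'|f; python3 -c "
from h import *
print(ball())"
```

```text
force: [-0.2, -0.2, -0.6]
force: [0.1, -1.6, -0.9]
force: [0.8, -0.3, 0.6]
force: [0.5, -0.6, 2.8]
force: [1.3, 0.8, 1.5]
force: [0.1, 0.1, 2.7]
[-44.03609874  56.05036611  31.04790865]
```

```bash
f(){ grep -E 'force: \['; };   python3 -m creep '[[[0.0025,0,-0.0004,0,0],[0.0025,0,0,0,0],[0.0025,0,0,0,0],[0.0025,0,0,0,0]]]'|f;  python3 -m creep '[[[0.0025,0,0,0,0]]]'|f;  python3 -m creep '[[[0.0025,0,0,0,0]]]'|f; python3 -m creep '[[[0.0025,0,0,0,0]]]'|f;python3 -m creep '[[[0.0025,0,0,0,0]]]'|f; python3 -m creep '[[[0,0,0,0,0]]]'|f; python3 -m creep '[[[0,0,0,0,0]]]'|f; python3 -c "
from h import *
print(ball())"
```

```text
force: [2.0, 0.3, 2.6]
force: [2.7, 0.4, 3.7]
force: [2.7, 0.5, 5.0]
force: [4.0, 0.7, 4.5]
force: [4.5, 1.3, 3.8]
force: [4.2, 0.3, 4.0]
force: [4.3, -0.5, 5.4]
[-40.27340258  56.0266335   31.2588257 ]
```

```bash
f(){ grep -E 'force: \['; };   python3 -m creep '[[[0,0,-0.0015,0,0]]]'|f;  python3 -m creep '[[[0,0,-0.0015,0,0]]]'|f;  python3 -m creep '[[[0,0,0,0,0]]]'|f; python3 -m creep '[[[0,0,0,0,0]]]'|f; python3 -m creep '[[[0,0,0,0,0]]]'|f;  python3 -c "
from h import *
print(ball())"
```

```text
force: [4.1, 1.9, 4.4]
force: [4.2, 0.4, 3.5]
force: [5.3, -0.0, 2.8]
force: [4.4, 1.4, 3.4]
force: [5.1, 0.7, 4.9]
[-40.05396767  56.04849888  31.5326243 ]
```

```bash
f(){ grep -E 'force: \['; };   python3 -m creep '[[[-0.0015,0,0,0,0]]]'|f;  python3 -m creep '[[[-0.0015,0,0,0,0]]]'|f;  python3 -m creep '[[[-0.0015,0,0,0,0]]]'|f;  python3 -m creep '[[[0,0,0,0,0]]]'|f; python3 -m creep '[[[0,0,0,0,0]]]'|f;  python3 -c "
from h import *
print(ball())"
```

```text
force: [5.2, 0.6, 3.7]
force: [5.0, 1.1, 3.9]
force: [3.4, 0.8, 4.0]
force: [4.3, 1.1, 4.0]
force: [3.4, 1.3, 3.1]
[-40.59293273  56.07810842  31.29537941]
```

```bash
f(){ grep -E 'force: \['; };   python3 -m creep '[[[-0.002,0,0,0,0]]]'|f;  python3 -m creep '[[[-0.002,0,0,0,0]]]'|f;  python3 -m creep '[[[-0.002,0,0,0,0]]]'|f;  python3 -m creep '[[[0,0,0,0,0]]]'|f; python3 -m creep '[[[0,0,0,0,0]]]'|f;python3 -m creep '[[[0,0,0,0,0]]]'|f;  python3 -c "
from h import *
print(ball())"
```

```text
force: [2.7, 0.1, 2.5]
force: [3.5, 0.9, 2.7]
force: [2.6, -0.2, 2.4]
force: [1.3, -0.6, 1.5]
force: [1.8, 0.6, 2.3]
force: [1.2, -0.1, 2.2]
[-41.41836142  56.09809642  31.00128836]
```

```bash
f(){ grep -E 'force: \['; };   python3 -m creep '[[[0,0.004,0.0001,0,0],[0,0.0083,0.0002,0,0]]]'|f;   python3 -m creep '[[[0,0.0083,0.0002,0,0],[0,0.0083,0.0002,0,0]]]'|f;  python3 -m creep '[[[0,0.0083,0.0002,0,0],[0,0.0083,0.0002,0,0]]]'|f; python3 -m creep '[[[0,0.0083,0.0002,0,0],[0,0.0083,0.0002,0,0]]]'|f; python3 -c "
from h import *
print(ball(),telemetry.get_obs()['clock'])"
```

```text
force: [1.2, -1.9, 1.1]
force: [-0.1, -1.5, 1.4]
force: [-0.7, -0.9, 1.1]
force: [0.9, -0.2, 0.9]
[-41.84090115  43.39654412  31.0183455 ] 15.7833
```

```bash
f(){ grep -E 'force: \['; };   python3 -m creep '[[[0.001,0.0083,0.0005,0,0],[0.001,0.0083,0.0005,0,0]]]'|f;   python3 -m creep '[[[0.001,0.0083,0.0004,0,0],[0,0.0083,0.0004,0,0]]]'|f;  python3 -m creep '[[[0,0.0083,0.0003,0,0],[0,0.0083,0.0003,0,0]]]'|f; python3 -m creep '[[[0,0.0083,0.0003,0,0],[0,0.0083,0.0003,0,0]]]'|f; python3 -c "
from h import *
print(ball(),telemetry.get_obs()['clock'])"
```

```text
force: [-0.1, -1.3, 0.7]
force: [-0.5, -2.2, 0.8]
force: [0.6, -0.6, 1.4]
force: [-0.1, -1.3, 2.0]
[-41.42522783  30.27261881  30.62171372] 16.45
```

```bash
f(){ grep -E 'force: \['; };   python3 -m creep '[[[0.0015,0.0083,0.0002,0,0],[0.0015,0.0083,0.0002,0,0]]]'|f;   python3 -m creep '[[[0.0015,0.0083,0.0002,0,0],[0.0015,0.0083,0.0002,0,0]]]'|f;  python3 -m creep '[[[0,0.0083,0.0002,0,0],[0,0.0083,0.0002,0,0]]]'|f; python3 -c "
from h import *
print(ball(),telemetry.get_obs()['clock'])"
```

```text
force: [1.0, -2.7, 2.2]
force: [2.0, -3.0, 2.7]
force: [4.0, -3.6, 2.9]
[-40.54444299  20.37883882  30.69063757] 16.95
```

```bash
f(){ grep -E 'force: \['; };   python3 -m creep '[[[-0.0015,0.0083,0.0,0,0],[-0.001,0.0083,0.0001,0,0]]]'|f;   python3 -m creep '[[[0,0.0083,0.0002,0,0],[0,0.0083,0.0002,0,0]]]'|f;  python3 -m creep '[[[0,0.0083,0.0002,0,0],[0,0.0083,0.0002,0,0]]]'|f; python3 -c "
from h import *
print(ball(),telemetry.get_obs()['clock'])"
```

```text
force: [3.7, -3.7, 2.7]
force: [3.3, -3.6, 3.6]
force: [3.1, -4.9, 3.4]
[-40.90910096  10.39998587  30.31073766] 17.45
```

```bash
f(){ grep -E 'force: \['; };   python3 -m creep '[[[-0.0015,0.0083,0.0,0,0],[-0.001,0.0083,0.0,0,0]]]'|f;   python3 -m creep '[[[0,0.0083,0.0,0,0],[0,0.0083,0.0001,0,0]]]'|f;  python3 -m creep '[[[0,0.0083,0.0001,0,0],[0,0.0083,0.0001,0,0]]]'|f; python3 -c "
from h import *
print(ball(),telemetry.get_obs()['clock'])"
```

```text
force: [2.5, -3.4, 3.4]
force: [3.1, -3.2, 3.2]
force: [2.5, -4.2, 3.1]
[-41.1809484    0.34621756  30.05635835] 17.95
```

```bash
f(){ grep -E 'force: \['; };   python3 -m creep '[[[-0.001,0.0083,0.0,0,0],[0,0.0083,0.0001,0,0],[0,0.0083,0.0001,0,0]]]'|f;   python3 -m creep '[[[0,0.0083,0.0001,0,0],[0,0.0083,0.0001,0,0],[0,0.0083,0.0001,0,0]]]'|f;  python3 -m creep '[[[0,0.0083,0.0001,0,0],[0,0.0083,0.0001,0,0],[0,0.0083,0.0001,0,0]]]'|f; python3 -c "
from h import *
print(ball(),telemetry.get_obs()['clock'])"
```

```text
force: [1.5, -2.3, 3.1]
force: [2.6, -3.3, 2.1]
force: [1.8, -2.0, 1.8]
[-41.34190042 -14.63841101  29.80576188] 18.7
```

```bash
f(){ grep -E 'force: \['; };   python3 -m creep '[[[0,0.0083,0.0002,0,0],[0,0.0083,0.0002,0,0],[0,0.0083,0.0002,0,0]]]'|f;   python3 -m creep '[[[0,0.0083,0.0002,0,0],[0,0.0083,0.0002,0,0],[0,0.0083,0.0002,0,0]]]'|f;  python3 -m creep '[[[0,0.0083,0.0002,0,0],[0,0.0083,0.0002,0,0],[0,0.0083,0.0002,0,0]]]'|f; python3 -c "
from h import *
print(ball(),telemetry.get_obs()['clock'])"
```

```text
force: [0.9, -2.7, 3.0]
force: [2.1, -1.8, 3.0]
force: [1.9, -2.4, 2.7]
[-41.42395306 -29.55588438  29.53071342] 19.45
```

```bash
f(){ grep -E 'force: \['; };   python3 -m creep '[[[0,0.0083,0.0002,0,0],[0,0.0083,0.0001,0,0],[0,0.0083,0.0002,0,0]]]'|f;   python3 -m creep '[[[0,0.0083,0.0002,0,0],[0,0.0083,0.0001,0,0],[0,0.0083,0.0002,0,0]]]'|f;  python3 -m creep '[[[0,0.0083,0.0002,0,0],[0,0.0083,0.0001,0,0],[0,0.0083,0.0002,0,0]]]'|f; python3 -c "
from h import *
print(ball(),telemetry.get_obs()['clock'])"
```

```text
force: [1.3, -4.0, 3.1]
force: [1.3, -3.1, 3.4]
force: [2.3, -2.8, 2.6]
[-41.47481301 -44.49289051  29.22469942] 20.2
```

```bash
f(){ grep -E 'force: \['; };   python3 -m creep '[[[0,0.0083,0.0002,0,0],[0,0.0083,0.0001,0,0],[0,0.0083,0.0002,0,0],[0,0.0083,0.0002,0,0]]]'|f;   python3 -m creep '[[[0,0.0083,0.0001,0,0],[0,0.0083,0.0002,0,0],[0,0.0083,0.0001,0,0]]]'|f;  python3 -m creep '[[[0,0,0,0,0],[0,0,0,0,0]]]'|f;python3 -m creep '[[[0,0,0,0,0],[0,0,0,0,0]]]'|f; python3 -c "
from h import *
print(ball(),telemetry.get_obs()['clock'])"
```

```text
force: [1.7, -2.7, 4.0]
force: [1.7, -3.0, 2.8]
force: [1.1, -1.3, 4.3]
force: [0.9, -1.0, 4.4]
[-41.45207074 -56.08835188  29.0058496 ] 21.1167
```

```bash
python3 -m creep '[[[-0.002,0,-0.003,0,0],[-0.002,0,-0.003,0,0],[-0.002,0,-0.003,0,0],[-0.004,0,-0.005,0,0],[-0.006,0,-0.008,0,0],[-0.01,0,-0.012,0,0],[-0.03,0,-0.036,0,0],[-0.05,0,-0.06,0,0]]]' >/dev/null;python3 -m creep '[[[-0.06,0,-0.075,0,0],[-0.06,0,-0.075,0,0],[-0.06,0,-0.075,0,0],[-0.04,0,-0.07,0,0],[0,0,-0.07,0,0],[0,0,0,0,0],[0,0,0,0,0],[0,0,0,0,0]]]'; python3 - <<'E'
from h import *
S=snapshot("side");T=snapshot("top"); o=telemetry.get_obs()["tool_pos"]; b=ball()
w=np.array([*(RH@b[:2]/1000+HQ),b[2]/1000]); print("ball",b,"g rel",(w-o)*1000,o)
for p in(S,T): print(proj(p,w),proj(p,o-[0,0,.159]))
u=proj(S,w)[0]; x,y=int(round(u[0])),int(round(u[1]))
cv2.imwrite("pics/r1.png",cv2.resize(S["frame"][y-50:y+25,x-40:x+60],(800,600),interpolation=cv2.INTER_CUBIC)[:,:,::-1]); print(x,y)
E
```

```text
clock: 22.45
tool_pos: [0.6343, 0.0893, 0.3822]
orientation: [180.0, -0.0, -170.5]
force: [0.5, 0.2, -0.8]
opening: 0.0118
gripper_force: 30.0
ball [-106.33146136  -55.84072045  127.13400831] g rel [ -79.865679    -13.50826848 -254.7       ] [0.63419559 0.08929976 0.38183401]
[[316.05120594 178.46111923]] [[338.20083289 132.8226257 ]]
[[304.93748359 182.52497411]] [[296.06350984 139.29231933]]
316 178
```

View pics/r1.png

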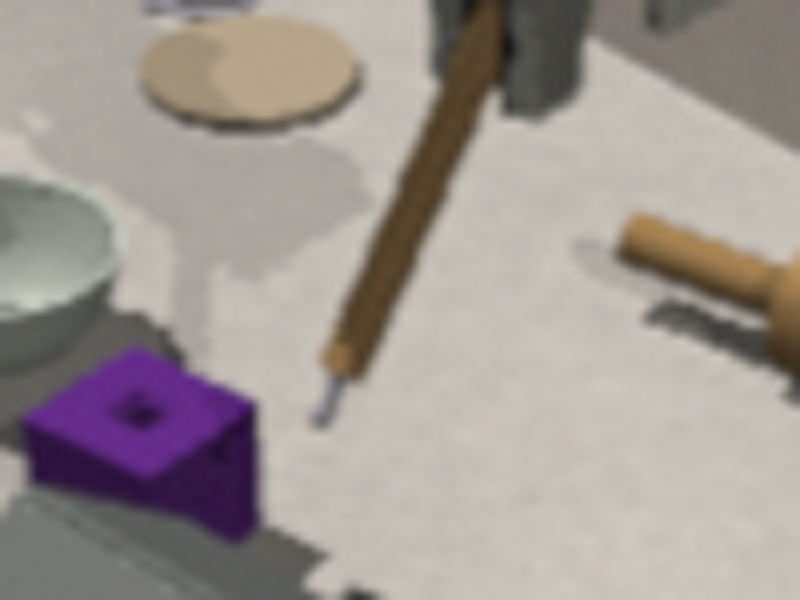

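Picture: the stylus is still leaning, with its ball at crop (318,418), within about 1.5 px of prediction, and it is clear of the house. I go back over the stand.

```bash
python3 -m creep '[[[0,0.1,0,0.075,0],[0,0.15,0,0.075,0],[0,0.15,0,0,0],[0,0.15,0,0,0],[0,0.1,0,0,0],[0,0.1,0,0,0],[0,0,0,0,0],[0,0,0,0,0]]]'; python3 -c "
from h import *
to(.5505,.2752,.3357,176.05)"
```

```text
clock: 23.22
tool_pos: [0.6366, 0.2399, 0.3819]
orientation: [-180.0, -0.1, 176.1]
force: [-0.8, -0.5, -0.7]
opening: 0.012
gripper_force: 30.0
t 23.22 pos [0.6366 0.2399 0.3819] rpy [-1.7995e+02 -6.0000e-02  1.7610e+02] F [-0.83 -0.54 -0.72] open 0.0120
rows xyz [0.4416 0.1471 0.2309] spin 0.0006
```

```bash
python3 -m creep '[[[0.07,0.07,0,0,0],[0.12,0.077,0,0,0],[0.12,0,0,0,0],[0.1,0,0.05,0,0],[0.032,0,0.1,0,0],[0,0,0.081,0,0],[0,0,0,0,0],[0,0,0,0,0]]]'; python3 - <<'E'
from h import *
S=snapshot("side");T=snapshot("top"); to(.5505,.2752,.3057,176.05)
cv2.imwrite("pics/r2.png",cv2.resize(S["frame"][125:215,215:290],(500,600),interpolation=cv2.INTER_CUBIC)[:,:,::-1])
print(proj(S,[.4717,.2807,.08]),proj(S,[.4717,.2807,.055]))
E
```

```text
clock: 23.88
tool_pos: [0.5506, 0.2735, 0.3363]
orientation: [-179.9, -0.1, 176.0]
force: [0.6, 0.8, 0.4]
opening: 0.0116
gripper_force: 30.0
t 23.98 pos [0.5513 0.274  0.3376] rpy [1.7997e+02 7.0000e-02 1.7599e+02] F [-1.55  0.28  0.01] open 0.0118
rows xyz [0.0045 0.0057 0.1595] spin -0.0007
[[248.79394079 170.08511745]] [[249.78064004 177.44734023]]
```

View pics/r2.png

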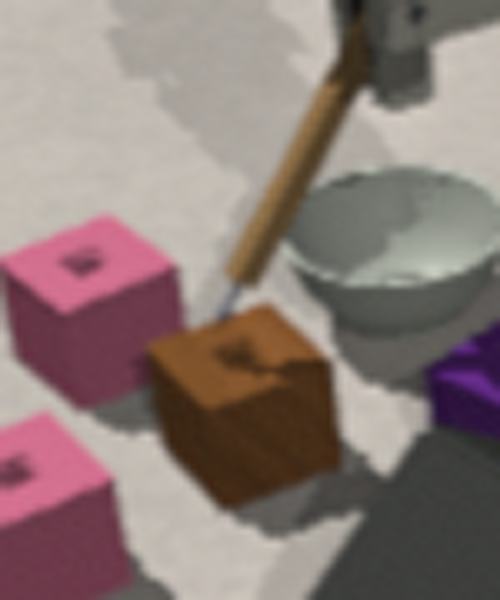

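Picture: the ball (crop (229,309)) hangs above the hole (crop (237,353)), in line within about 2 mm. I lower it.

```bash
f(){ grep -E 'force: \[|pos'; }; python3 -m creep '[[[0.003,0.005,0.03,0,0],[0,0,0.03,0,0],[0,0,0.03,0,0]]]'|f; python3 -m creep '[[[0,0,0.02,0,0],[0,0,0.02,0,0]]]'|f; python3 -m creep '[[[0,0,0.02,0,0],[0,0,0.01,0,0]]]'|f; python3 -m creep '[[[0,0,0,0,0],[0,0,0,0,0]]]'|f
```

```text
tool_pos: [0.5502, 0.2753, 0.3183]
force: [0.2, 0.1, -0.1]
tool_pos: [0.5514, 0.2757, 0.3116]
force: [6.4, -1.4, 13.0]
tool_pos: [0.5533, 0.2762, 0.3081]
force: [11.2, -2.7, 16.5]
tool_pos: [0.5532, 0.276, 0.3083]
force: [9.5, -2.9, 14.0]
```

The force points along +x and up, so the ball is on the chamfer's -x side. I ease up and shift towards +x (tool -x) by feel.

```bash
f(){ grep -E 'force: \[|pos'; }; python3 -m creep '[[[0,0,-0.01,0,0]]]'|f; python3 -m creep '[[[-0.007,0,0,0,0],[-0.007,0,0,0,0]]]'|f; python3 -m creep '[[[-0.007,0,0,0,0]]]'|f;  python3 -m creep '[[[0,0,0,0,0]]]'|f; python3 -m creep '[[[0,0,0,0,0]]]'|f; python3 -c "
from h import *
S=snapshot('side');T=snapshot('top'); to(.5505,.2752,.3057)
for n,p in(('S',S),('T',T)):
  for q in('stylus','stylus_tip','stand'): print(n,q,[(np.round(d['uv'],1).tolist(),round(d['confidence'],2)) for d in nets.landmark_of(p,q)[:3]])
print(proj(S,[.4717,.2807,.0575]))"
```

```text
tool_pos: [0.5525, 0.2758, 0.3094]
force: [7.8, -2.8, 5.7]
tool_pos: [0.5544, 0.2754, 0.3086]
force: [3.1, -1.7, 7.0]
tool_pos: [0.5554, 0.2752, 0.308]
force: [1.7, -1.3, 4.9]
tool_pos: [0.5555, 0.2752, 0.3079]
force: [3.2, -1.3, 7.2]
tool_pos: [0.5554, 0.2752, 0.3079]
force: [2.4, -1.1, 8.0]
t 25.33 pos [0.5554 0.2753 0.3079] rpy [179.94   0.18 176.06] F [ 2.48 -1.06  7.63] open 0.0118
rows xyz [ 0.0243 -0.0019  0.0112] spin 0
S stylus [([246.5, 176.3], 0.63), ([303.3, 246.9], 0.42)]
S stylus_tip [([250.1, 178.2], 0.8), ([321.1, 204.6], 0.54)]
S stand [([228.0, 178.0], 0.84), ([296.2, 193.9], 0.69), ([220.5, 210.0], 0.6)]
T stylus [([230.6, 226.1], 0.51)]
T stylus_tip [([228.8, 225.6], 0.51)]
T stand [([196.3, 237.1], 0.95), ([235.9, 223.2], 0.9), ([240.2, 265.2], 0.8)]
[[249.68320078 176.72030051]]
```

```bash
f(){ grep -E 'force: \[|pos'; }; python3 -m creep '[[[-0.005,0,-0.01,0,0]]]'|f; python3 -m creep '[[[-0.005,0,-0.01,0,0]]]'|f; python3 -m creep '[[[0,0,0,0,0]]]'|f; python3 -m creep '[[[-0.007,0,0,0,0]]]'|f;  python3 -m creep '[[[0,0,0,0,0]]]'|f; python3 -m creep '[[[0,0,0,0,0]]]'|f
```

```text
tool_pos: [0.5556, 0.275, 0.3089]
force: [-0.9, -0.5, -0.9]
tool_pos: [0.5562, 0.2748, 0.3103]
force: [-0.8, 0.2, -1.3]
tool_pos: [0.5563, 0.2749, 0.3105]
force: [-0.0, 0.6, -0.2]
tool_pos: [0.5574, 0.2748, 0.3102]
force: [-0.6, -0.7, -0.1]
tool_pos: [0.5576, 0.2748, 0.3101]
force: [-0.1, -0.4, -1.0]
tool_pos: [0.5576, 0.2748, 0.3101]
force: [-0.2, -0.3, 0.2]
```

```bash
f(){ grep -E 'force: \[|pos'; }; python3 -m creep '[[[0,0,0.005,0,0]]]'|f; python3 -m creep '[[[0,0,0.005,0,0]]]'|f; python3 -m creep '[[[0,0,0.005,0,0]]]'|f;python3 -m creep '[[[0,0,0,0,0]]]'|f; python3 -m creep '[[[0,0,0,0,0]]]'|f; python3 - <<'E'
from h import *
# handle axis from the pictures: brownish pixels between gripper and stand
S,T=snapshot("side"),snapshot("top")
for n,p in(("S",S),("T",T)):
    for d in nets.masks_of(p,"stylus")[:2]:
        yx=np.argwhere(d["region"]); print(n,np.round(d["uv"],1),round(d["confidence"],2),len(yx),yx.min(0)[::-1],yx.max(0)[::-1])
    print(n,[ (np.round(d["uv"],1).tolist(),round(d["confidence"],2)) for d in nets.landmark_of(p,"stylus_tip")[:2]])
E
```

```text
tool_pos: [0.5576, 0.2748, 0.3094]
force: [0.7, -0.7, -0.3]
tool_pos: [0.5576, 0.2748, 0.3083]
force: [-0.3, -0.8, -0.8]
tool_pos: [0.5576, 0.2748, 0.3073]
force: [0.6, 0.1, -0.3]
tool_pos: [0.5576, 0.2748, 0.3072]
force: [0.9, 0.6, 0.2]
tool_pos: [0.5576, 0.2748, 0.3074]
force: [-0.1, 0.1, -0.5]
S [260.3 154.7] 0.8 290 [248 136] [273 178]
S [([248.8, 177.7], 0.58)]
T [334.4 219.7] 0.75 3866 [293 189] [373 254]
T [227.8 207.4] 0.72 185 [223 193] [232 225]
T [([232.6, 222.7], 0.67)]
```

```bash
f(){ grep -E 'force: \[|pos'; }; python3 -m creep '[[[0,0,0.005,0,0]]]'|f; python3 -m creep '[[[0,0,0.005,0,0]]]'|f; python3 -m creep '[[[0,0,0.005,0,0]]]'|f;python3 -m creep '[[[0,0,0.005,0,0]]]'|f; python3 -m creep '[[[0,0,0,0,0]]]'|f
```

```text
tool_pos: [0.5577, 0.2748, 0.3067]
force: [-0.0, -0.3, -0.7]
tool_pos: [0.5577, 0.2748, 0.3055]
force: [0.7, -0.6, 0.2]
tool_pos: [0.5577, 0.2748, 0.3045]
force: [0.1, -0.4, 0.3]
tool_pos: [0.5577, 0.2748, 0.3034]
force: [-0.3, 0.1, 0.2]
tool_pos: [0.5576, 0.2748, 0.3033]
force: [-0.2, 0.1, -0.4]
```

```bash
f(){ grep -E 'force: \[|pos'; }; python3 -m creep '[[[0,0,0.006,0,0]]]'|f; python3 -m creep '[[[0,0,0.005,0,0]]]'|f; python3 -m creep '[[[0,0,0,0,0]]]'|f; python3 -m creep '[[[0.007,0,0,0,0]]]'|f;python3 -m creep '[[[0.007,0,0,0,0]]]'|f; python3 -m creep '[[[0.007,0,0,0,0]]]'|f;python3 -m creep '[[[0,0,0,0,0]]]'|f;python3 -m creep '[[[0,0,0,0,0]]]'|f
```

```text
tool_pos: [0.5577, 0.2748, 0.3024]
force: [0.5, 0.4, 0.4]
tool_pos: [0.5577, 0.2748, 0.3013]
force: [1.0, -1.1, -0.4]
tool_pos: [0.5576, 0.2748, 0.3011]
force: [1.3, -0.0, 0.2]
tool_pos: [0.5566, 0.275, 0.3015]
force: [3.8, -0.5, 1.3]
tool_pos: [0.5556, 0.2752, 0.302]
force: [5.6, -2.1, 2.7]
tool_pos: [0.5545, 0.2753, 0.3026]
force: [7.1, -2.0, 5.1]
tool_pos: [0.5544, 0.2753, 0.3027]
force: [5.5, -2.3, 2.9]
tool_pos: [0.5544, 0.2753, 0.3027]
force: [4.5, -1.5, 2.6]
```

The ball is in the hole and bears on its -x wall. I now reverse the arc to stand the stylus upright.

```bash
f(){ grep -E 'force: \[|pos'; }; python3 -m creep '[[[0.0105,0,-0.0115,0,0],[0.01,0,-0.0115,0,0]]]'|f; python3 -m creep '[[[0.0215,0,-0.0175,0,0],[0.022,0,-0.016,0,0]]]'|f; python3 -m creep '[[[0.023,0,-0.015,0,0],[0.023,0,-0.0145,0,0]]]'|f; python3 -m creep '[[[0.024,0,-0.013,0,0],[0.0245,0,-0.012,0,0]]]'|f;python3 -m creep '[[[0,0,0,0,0]]]'|f
```

```text
tool_pos: [0.5499, 0.2754, 0.3066]
force: [3.1, -1.5, 0.7]
tool_pos: [0.5406, 0.2759, 0.313]
force: [3.4, -0.4, 0.3]
tool_pos: [0.5309, 0.2766, 0.3187]
force: [3.5, -1.2, -1.5]
tool_pos: [0.5211, 0.2773, 0.3236]
force: [3.3, -0.8, -2.2]
tool_pos: [0.5209, 0.2774, 0.3241]
force: [1.4, 0.3, 0.8]
```

```bash
python3 - <<'E'
from h import *
S=snapshot("side")
print([(np.round(d["uv"],1).tolist(),round(d["confidence"],2)) for d in nets.landmark_of(S,"stylus_tip")[:2]])
for d in nets.masks_of(S,"stylus")[:1]:
    yx=np.argwhere(d["region"]); print(np.round(d["uv"],1),len(yx)); 
    for v in range(yx[:,0].min(),yx[:,0].max()+1,4): print(v,yx[yx[:,0]==v][:,1].mean().round(1),end="; ")
E
```

```text
[([249.0, 179.4], 0.74)]
[254.2 155.2] 204
135 258.5; 139 258.0; 143 258.0; 147 257.5; 151 256.5; 155 256.0; 159 254.5; 163 253.5; 167 252.0; 171 251.5; 175 250.5; 179 249.5;
```

```bash
f(){ grep -E 'force: \[|pos'; }; python3 -m creep '[[[0.025,0,-0.011,0,0],[0.0255,0,-0.01,0,0]]]'|f; python3 -m creep '[[[0.026,0,-0.009,0,0],[0.0265,0,-0.0075,0,0]]]'|f; python3 -m creep '[[[0.0265,0,-0.0065,0,0],[0.027,0,-0.0055,0,0]]]'|f; python3 -m creep '[[[0.027,0,-0.004,0,0],[0.0275,0,-0.003,0,0]]]'|f;python3 -m creep '[[[0.027,0,-0.002,0,0],[0.0275,0,-0.0005,0,0]]]'|f;python3 -m creep '[[[0,0,0,0,0]]]'|f
```

```text
tool_pos: [0.5118, 0.278, 0.3274]
force: [2.7, -0.6, -3.0]
tool_pos: [0.5009, 0.2787, 0.3312]
force: [3.8, -0.9, -3.0]
tool_pos: [0.4901, 0.2795, 0.3337]
force: [4.8, -1.0, -2.2]
tool_pos: [0.4793, 0.2803, 0.3352]
force: [3.7, -2.0, -0.9]
tool_pos: [0.4685, 0.281, 0.3358]
force: [3.7, -0.9, 0.4]
tool_pos: [0.468, 0.281, 0.3358]
force: [3.6, -0.3, 1.6]
```

```bash
python3 - <<'E'
from h import *
to(.4702,.2807,.3351,176)
S=snapshot("side"); b=[.4717,.2807,.05]
for d in nets.masks_of(S,"stylus")[:1]:
    yx=np.argwhere(d["region"]); print(np.round(d["uv"],1),len(yx)); 
    for v in range(yx[:,0].min(),yx[:,0].max()+1,4): print(v,yx[yx[:,0]==v][:,1].mean().round(1),end="; ")
for a in (-6,-3,0,3,6):
    X=np.array([[.4717+h*np.tan(np.radians(a)),.2807,.05+h] for h in(0,.03,.06,.09)]); print(a,proj(S,X).round(1).tolist())
E
```

```text
t 29.75 pos [0.468  0.281  0.3358] rpy [1.7997e+02 2.0000e-02 1.7605e+02] F [ 3.59 -0.31  1.65] open 0.0119
rows xyz [-0.0109 -0.0008  0.0036] spin 0.0005
[247.2 161. ] 136
150 244.5; 154 245.5; 158 246.0; 162 246.5; 166 247.0; 170 248.0; 174 248.5; -6 [[250.0, 178.9], [247.8, 170.5], [245.6, 161.7], [243.2, 152.6]]
-3 [[250.0, 178.9], [248.3, 170.3], [246.6, 161.3], [244.8, 152.1]]
0 [[250.0, 178.9], [248.8, 170.1], [247.6, 161.0], [246.3, 151.5]]
3 [[250.0, 178.9], [249.3, 169.9], [248.6, 160.6], [247.8, 151.0]]
6 [[250.0, 178.9], [249.8, 169.7], [249.6, 160.2], [249.4, 150.5]]
```

```bash
f(){ grep -E 'force: \[|pos'; }; python3 -m creep '[[[-0.009,0,0,0,0],[-0.007,0,0,0,0],[0,0,0,0,0]]]'|f; python3 -m creep '[[[0,0,0.015,0,0],[0,0,0.015,0,0]]]'|f;python3 -m creep '[[[0,0,0.015,0,0],[0,0,0.015,0,0]]]'|f;python3 -m creep '[[[0,0,0.015,0,0],[0,0,0.015,0,0]]]'|f; python3 -m creep '[[[0,0,0,0,0]]]'|f
```

```text
tool_pos: [0.472, 0.2806, 0.3347]
force: [-0.2, -0.7, -0.8]
tool_pos: [0.472, 0.2807, 0.3288]
force: [1.2, -0.2, -0.9]
tool_pos: [0.4719, 0.2807, 0.3227]
force: [0.3, 1.2, 0.6]
tool_pos: [0.472, 0.2807, 0.3169]
force: [-0.1, -0.5, -0.4]
tool_pos: [0.4719, 0.2806, 0.3165]
force: [0.6, -0.6, 0.4]
```

Handle has entered the hole freely; continuing to the floor.

```bash
f(){ grep -E 'force: \[|pos'; }; python3 -m creep '[[[0,0,0.018,0,0],[0,0,0.018,0,0]]]'|f;python3 -m creep '[[[0,0,0.018,0,0],[0,0,0.018,0,0]]]'|f;python3 -m creep '[[[0,0,0.015,0,0],[0,0,0.012,0,0]]]'|f; python3 -m creep '[[[0,0,0.008,0,0],[0,0,0,0,0]]]'|f; python3 -m creep '[[[0,0,0,0,0]]]'|f
```

```text
tool_pos: [0.4721, 0.2809, 0.3101]
force: [0.6, 0.5, 0.1]
tool_pos: [0.472, 0.2807, 0.3025]
force: [0.9, 0.3, -0.1]
tool_pos: [0.472, 0.2807, 0.297]
force: [-0.5, -0.6, -0.3]
tool_pos: [0.472, 0.2807, 0.2955]
force: [-0.2, 0.0, -0.4]
tool_pos: [0.4721, 0.2808, 0.2959]
force: [0.1, 0.4, 0.6]
```

```bash
f(){ grep -E 'force: \[|pos|open'; }; python3 -m creep '[[[0,0,0.004,0,0],[0,0,0.004,0,0],[0,0,0,0,0]]]'|f; python3 -m creep '[[[0,0,0,0,0.4],[0,0,0,0,0.6],[0,0,0,0,1],[0,0,0,0,1],[0,0,0,0,1],[0,0,0,0,1],[0,0,0,0,1],[0,0,0,0,1]]]'|f; python3 -m creep '[[[0,0,0,0,1],[0,0,0,0,1],[0,0,0,0,1],[0,0,0,0,1],[0,0,0,0,1],[0,0,0,0,1],[0,0,0,0,1],[0,0,0,0,1]]]'|f
```

```text
tool_pos: [0.472, 0.2807, 0.2943]
force: [-0.5, 0.9, -0.5]
opening: 0.0117
tool_pos: [0.472, 0.2807, 0.2943]
force: [0.3, -0.3, 0.0]
opening: 0.0597
tool_pos: [0.4721, 0.2808, 0.2943]
force: [-0.6, -0.4, -0.2]
opening: 0.0875
```

Released; rising straight up and checking by numbers against the first pictures.

```bash
python3 -m creep '[[[0,0,-0.05,0,1],[0,0,-0.1,0,1],[0,0,-0.15,0,1],[0,0,-0.15,0,1],[0,0,-0.1,0,1],[0,0,-0.05,0,1],[0,0,0,0,1],[0,0,0,0,1]]]'; python3 - <<'E'
from h import *
S=snapshot("side")
for q in("stylus","bowl","cup","knife"):
    d=nets.masks_of(S,q)
    if d:
        yx=np.argwhere(d[0]["region"]); print(q,np.round(d[0]["uv"],1),round(d[0]["confidence"],2),len(yx),yx.min(0)[::-1],yx.max(0)[::-1])
    if q=="stylus":
        for v in range(yx[:,0].min(),yx[:,0].max()+1,6): print(v,yx[yx[:,0]==v][:,1].mean().round(1),end="; ")
o=telemetry.get_obs(); print(o["force"],o["clock"])
a=cv2.imread("pics/side0.png").astype(int)[:,:,::-1]; d=np.abs(a-S["frame"]).max(2)[138:205,232:272]; print("diff near stylus",(d>60).sum())
E
```

```text
clock: 33.68
tool_pos: [0.4718, 0.2806, 0.4144]
orientation: [180.0, 0.0, 176.0]
force: [-0.1, 0.4, -1.0]
opening: 0.0879
gripper_force: 0.0
stylus [248.1 160.5] 0.73 185 [244 144] [252 179]
144 245.5; 150 246.0; 156 247.0; 162 248.0; 168 248.5; 174 249.5; bowl [275.9 162.9] 0.77 718 [256 149] [291 175]
cup [460.3 301.9] 0.68 1410 [445 282] [484 328]
knife [398.5 322.9] 0.74 1437 [378 296] [422 347]
[-0.3853523  -0.79693376 -0.43162393] 33.9333
diff near stylus 13
```

```bash
python3 -c "
from plant import workorder
print(workorder.close_job())"
```

```text
the job is handed in; nothing more can be done
None
```

I ran the ball along the whole seam at about 2 cm/s, put the stylus back upright in its stand and let go, then handed the job in at about 34 s with no verdict shown; readings on the house stayed under about 6 N, wall contact was near zero for part of the first 26 mm, and I viewed 11 pictures, one over the limit of 10.

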